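# Drive the worn bush out of the lifter crosshead

## Robot

A 6-joint arm with a two-finger parallel gripper is mounted at the origin on the work surface. World frame = base frame: x ahead of the robot, y to its left, z up, the work surface at z = 0. Lengths are in mm, angles in rad, forces in N, time in s.
With the tool pointing down it reaches from about 300 to 875 mm from the base axis. Payload 4.2 kg.
Tool frame: the origin (TCP) lies on the centre line of the jaws, within the pads' length; the fingertips stand 11 mm ahead of it and the grasp point (between the pads) lies 8 mm behind it; z points along the fingers, x is the direction in which the jaws open and shut, and the axes are right-handed (so a half turn about z gives the same grasp; the last joint's range is limited). The gripper opens to 85 mm and grips with 20 to 120 N. Pads are 22 mm wide; open, the fingers measure 114 mm over their backs; the gripper's body (76 mm by 85 mm) begins 54 mm behind the grasp point. The pads swing forward as they close: fully open they stand 13 mm farther back than shut.
Start: joints at [-1.268, 0.32, 1.565, -0, 1.257, -0.02], TCP at [182.406, -545.315, 242.338] pointing down, gripper open.
Joint ranges: [-3.11, 3.11], [-0.84, 2.01], [0.21, 2.61], [-1.34, 4.49], [0.05, 2.63], [-2.56, 2.56]. Speed limits (rad/s): [2.57, 2.57, 3.14, 3.14, 3.14, 3.14].

## Interface

Orientations are given as a 3x3 rotation matrix whose columns are the frame's x, y, z axes.
In Python, from station import env gives the robot as it stands.
- The arm moves only by the shell command python3 -m jog 'ROWS' [OPENING] [FORCE]. ROWS is JSON, a list of rows, each a list of 4 numbers: the shift along the tool's x, y, z in m, then the turn about the tool's z in rad. In form: [[tx, ty, tz, twist], ...]. A call has 1 to 10 rows; each row shifts and turns the commanded pose from where the row before left it, along the tool's axes as they then stand; what a row does not reach is not made up. A row lasts 1/8 s, in which the tool goes at most 62.5 mm and 10.7 degrees, less where a joint would pass 70% of its speed; a pose out of reach is approached as far as the arm can. A call is refused whole if a number of a shift passes 0.0625 or a number of a turn 0.188, either way. A call with a gripper value outside its range is refused whole. OPENING is the opening in per cent of the stroke, from 0 (shut) to 100 (fully open), set as the call begins (- or left out, the last holds). The fingers move at their own pace and stop on an object; FORCE is the grip in N (left out, the last holds). Time passes only in rows, so rows that do not move let the fingers close. It gives the time, the measured TCP pose, the force and the opening at its end, in the units of the state.
- env.observe(): the state, without advancing time (a new reading comes with each control period).
- env.grab_frame(name): name is "scene" or "top"; returns a dict with "img" (400x640x3 uint8, red, green, blue), "fx", "fy", "cx", "cy" (pixels), "extrinsics" (4x4, takes a point from camera to world coordinates). Camera axes: x right, y up, looking along -z (the intrinsics and any distortion apply to the point x, -y, -z); pixel columns grow to the right and rows downward; lengths in mm; the calibration is good to about 2 mm. A picture is of the moment at which its call begins. There is no depth.
- env.close_job(): hands the job in, once; it reports no verdict.
The state is a dict: "time": time; "qpos": joint angles; "joint_velocities": joint speeds; "joint_torque": joint torques, N m; "eef_pos": TCP position; "ee_rot": TCP orientation; "ft_force": force on the tool from outside, world axes, zero at the start; "ft_torque": the same for the moment, N m; "gripper_width": finger opening in mm.
Only numpy, scipy, OpenCV 4.12 (cv2) and the standard library are available. Lean on these libraries where they do the work, as an engineer would, in place of code of your own. Each camera call takes 0.05 s, during which the arm holds its last target.

## Task

The worn bronze bush has to come out of the bore of the nest lifter's crosshead. Take the thickest of the three drifts from the rack, put its nose down the bore from above and press the bush steadily down and out, until the drift's stop collar bears on the hub and the bush has dropped into the white tray below; never press the drift with more than 35 N. Then draw it out and hang it back, fully home, in the rack hole it came from, let go, and leave the other drifts and the loose things on the table alone.

Things in the scene. Friction and masses are not known exactly. Their poses are not given: they have to be found in the camera images.
- crosshead: fixed stainless crosshead on a stand: base plate 130 x 170 x 8 mm, two columns 65 mm either side (its y) with a yoke, and in the middle a round hub 59 mm in diameter, from 64 to 109 mm above the table, with an upright through bore 26 mm in diameter, widened below for the bush. Nothing on the stand but the hub is higher than 107 mm. Origin on the bore axis at table height, z up
- bore_mouth (a point): centre of the bore's upper mouth, in the plane of the hub's top face, 109 mm above the table
- tray_floor (a point): centre of the floor of the open white tray on the stand's base, straight below the bore, 11 mm above the table; the tray is 100 x 92 mm outside with walls 16 mm high, 53 mm of free height under the hub
- bush: the worn bronze bush, a plain sleeve 27 mm in diameter, 18 mm long, hole 14.4 mm, stuck upright in the wider lower part of the bore, its lower end 1 to 6 mm above the hub's lower face; it comes out downwards only. Origin at the centre of its lower end, z along its axis. Friction holds it: 8 to 20 N are needed until its top is nearly out of the bore, then it drops
- bush_center (a point): centre of the bush, half way along its axis
- drift: the thickest of the three drifts, a loose tool of about 0.35 kg hanging nose down in the rack. From the tip up: pilot nose 12 mm in diameter and 12 mm long, body 24.2 mm in diameter from 12 to 78 mm, round hand guard 46 mm in diameter from 78 to 84 mm, plain round handle 22 mm in diameter from 84 to 144 mm. Origin at the tip's centre, z along the axis towards the handle
- drift_grip (a point): centre of the drift's handle, 114 mm from the tip: where to grip it
- rack: fixed stainless rack: a plate 70 x 220 x 8 mm whose top is 88 mm above the table, on two end legs, with three through holes of 37 mm diameter in a row along its y, 70 mm apart; origin under the middle hole at table height. The drifts hang in the holes, in any order, by their hand guards, tips 10 mm above the table, handle tops 154 mm
- rack_hole0 (a point): centre of the rack hole at its y = -70 mm, in the plate's top face, 88 mm above the table
- rack_hole1 (a point): centre of the middle rack hole, same height
- rack_hole2 (a point): centre of the rack hole at its y = +70 mm, same height
- drift_mid: the middle drift, body 17 mm, handle 19 mm in diameter, otherwise alike; leave alone. Origin at its tip
- drift_thin: the thinnest drift, body 12 mm, handle 16 mm in diameter, otherwise alike; leave alone. Origin at its tip
- new_bush: the new bronze bush, same size as the worn one, standing on the table near the stand; leave alone. Origin at the centre of its underside
- tee_nut: a small steel tee-handled nut, 30 mm high, tee bar 56 mm long, standing on the table near the rack; leave alone. Origin at the centre of its underside
- drift_guard (a point): centre of the underside of the drift's hand guard, 78 mm from the tip: this face lies on the rack when the drift hangs. Below it a dark stop collar, a ring 34 mm in diameter and 7 mm thick, is clamped on the body; its underside is 60 to 70 mm from the tip, set differently each time and not measured. When it meets the hub, the bush is out
- spanner: a steel open-ended spanner, 170 mm long, lying on the table; leave alone. Origin at its middle
- ipa_bottle: a white plastic bottle, 68 mm in diameter and 170 mm high; leave alone. Origin at the centre of its underside
- screw_cup: a small steel bowl, 72 mm in diameter and 45 mm high; leave alone. Origin at the centre of its underside
- clamp_foot: a black clamp foot 70 x 30 x 12 mm with a steel stud, 32 mm high; leave alone. Origin at the centre of its underside
Things that resemble listed ones, but are neither listed nor needed, are in the scene too. Leave any orange look-alike of the drift alone.

How it is judged:
By the outcome, as a careful person would: the job done as asked, in the order asked, and still so for the second after the job is handed in, with the robot touching nothing.
It also fails if it takes over 64 s, if anything falls off the work surface, if the arm or the gripper's body presses on something with over 40 N, if the wrist force passes 120 N, or if a joint passes its speed limit or range.

## Working session

There is one attempt and no reset: what is moved stays moved. The work goes in short steps, Python scripts to look and compute and a shell command to move; the robot and the scene stay as the last step left them, time stands still between calls to the robot, and variables do not carry over. Pictures are saved under pics/ and viewed, and the job is handed in when it is done.

```bash
ls; mkdir -p pics
python3 - <<'E'
from station import env
import cv2, numpy as np
for n in ("scene","top"):
    f=env.grab_frame(n); cv2.imwrite(f"pics/{n}0.png",f["img"][:,:,::-1])
    print(n,f["fx"],f["fy"],f["cx"],f["cy"],[k for k in f]); print(np.round(f["extrinsics"],4))
s=env.observe(); print({k:np.round(v,3) for k,v in s.items()})
E
```

```text
pics
scene 391.48819745251575 391.48819745251575 322.4327368995789 201.582348692669 ['img', 'fx', 'fy', 'cx', 'cy', 'extrinsics']
[[ 5.6920000e-01 -4.8290000e-01  6.6550000e-01  1.0393226e+03]
 [ 8.2220000e-01  3.3060000e-01 -4.6340000e-01 -3.1355850e+02]
 [ 3.8000000e-03  8.1090000e-01  5.8520000e-01  5.3027990e+02]
 [ 0.0000000e+00  0.0000000e+00  0.0000000e+00  1.0000000e+00]]
top 460.06507293553153 460.06507293553153 320.8789733014452 193.72358157026372 ['img', 'fx', 'fy', 'cx', 'cy', 'extrinsics']
[[-2.2100000e-02  9.9610000e-01 -8.5600000e-02  4.6271090e+02]
 [-9.9970000e-01 -2.0800000e-02  1.6100000e-02  3.9596400e+01]
 [ 1.4300000e-02  8.6000000e-02  9.9620000e-01  1.2379308e+03]
 [ 0.0000000e+00  0.0000000e+00  0.0000000e+00  1.0000000e+00]]
{'time': np.float64(0.1), 'qpos': array([-1.268,  0.32 ,  1.566, -0.   ,  1.257, -0.02 ]), 'joint_velocities': array([-0.001, -0.004, -0.002,  0.001, -0.001, -0.   ]), 'joint_torque': array([ 0.0000e+00, -4.1641e+01, -2.3471e+01, -0.0000e+00,  5.0000e-03,
       -0.0000e+00]), 'eef_pos': array([ 182.274, -544.926,  241.584]), 'ee_rot': array([[ 0.317, -0.948, -0.   ],
       [-0.948, -0.317,  0.001],
       [-0.002, -0.   , -1.   ]]), 'ft_force': array([-0.721,  0.303, -0.49 ]), 'ft_torque': array([ 0.034, -0.014, -0.006]), 'gripper_width': np.float64(85.464)}
```

View pics/scene0.png

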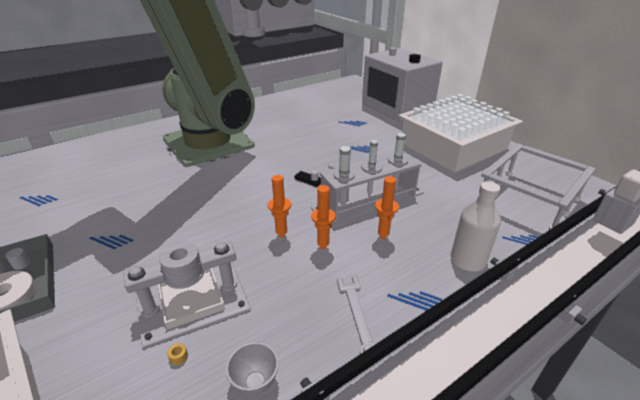

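View pics/top0.png

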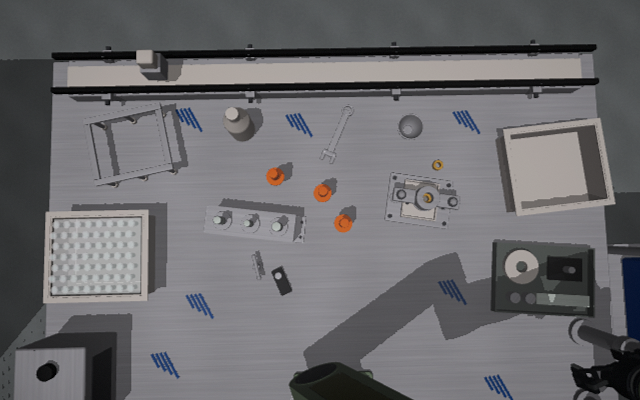

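The scene view shows the crosshead hub at about (182,262) and the rack with three grey drifts at (345,160), (373,153) and (400,147). Three orange look-alikes stand free on the table. In the top view the rack handles are at (219,220), (250,222) and (277,227), and the hub is at about (427,198). I'll zoom in on both.

Run:
```python
import cv2
a=cv2.imread("pics/top0.png"); s=cv2.imread("pics/scene0.png")
cv2.imwrite("pics/c1.png",cv2.resize(a[190:260,195:315],None,fx=6.5,fy=6.5,interpolation=cv2.INTER_CUBIC))
cv2.imwrite("pics/c2.png",cv2.resize(s[120:220,310:430],None,fx=6,fy=6,interpolation=cv2.INTER_CUBIC))
cv2.imwrite("pics/c3.png",cv2.resize(a[150:245,375:475],None,fx=6,fy=6,interpolation=cv2.INTER_CUBIC))
cv2.imwrite("pics/c4.png",cv2.resize(s[230:350,110:260],None,fx=5,fy=5,interpolation=cv2.INTER_CUBIC))
```

```text
(no output)
```

View pics/c1.png

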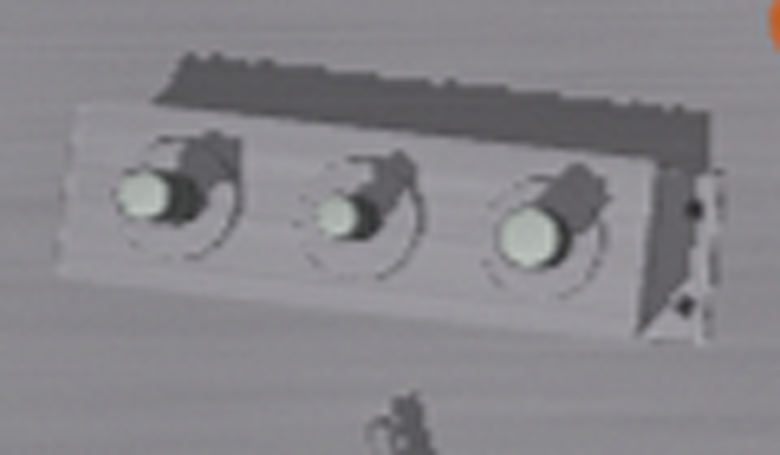

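View pics/c2.png

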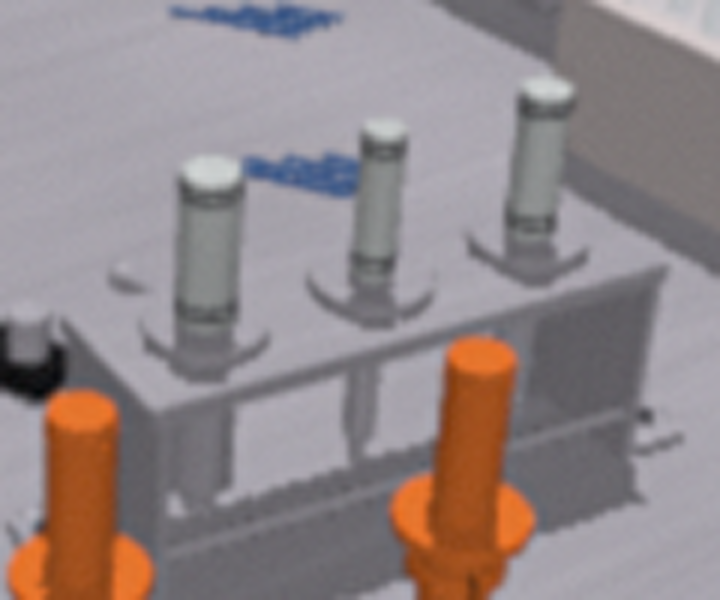

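View pics/c3.png

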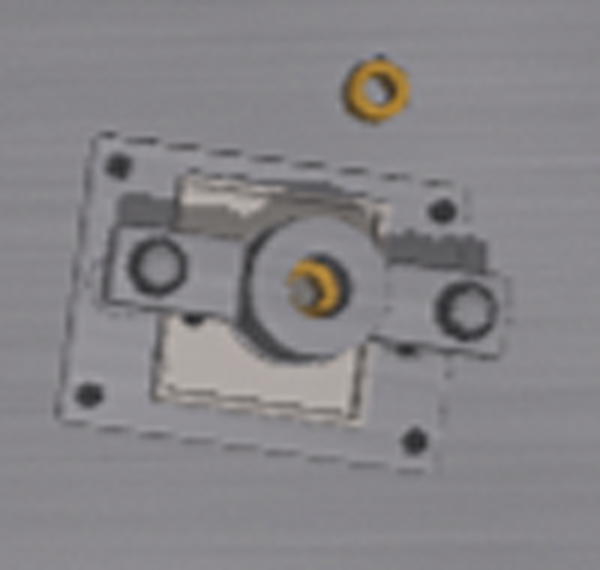

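View pics/c4.png

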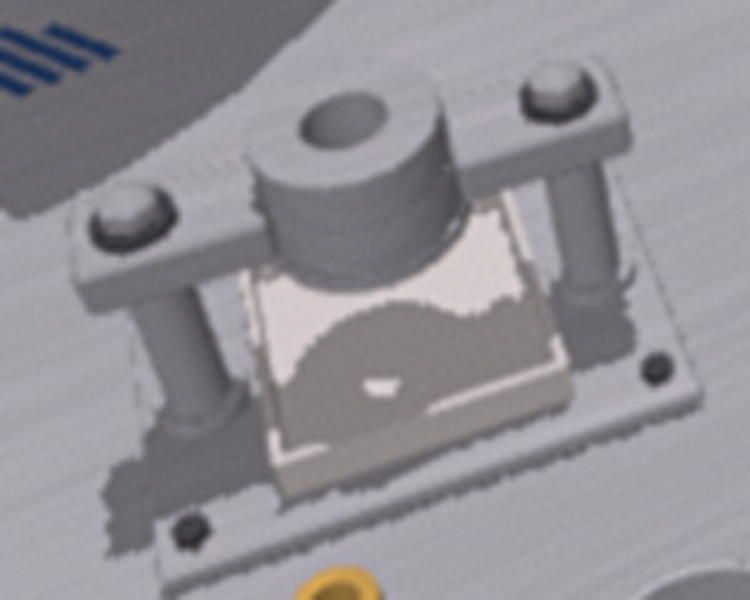

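Candidates for "drift" are:
- Rack drifts in the top view: (219,220), (250,222) and (277,227).
- Orange look-alikes: (275,176), (322,192) and (343,222). These are excluded.

In the crop, the rack's right-hand drift (top 277,227; scene 345,160) has the widest handle and the thickest body. Next I'll measure the three handles and the hub.

```bash
cat > h.py <<'E'
import cv2, numpy as np
from station import env
def ray(f,u,v):
    E=np.array(f["extrinsics"]); d=np.array([(u-f["cx"])/f["fx"],-(v-f["cy"])/f["fy"],-1.0])
    return E[:3,3],E[:3,:3]@d
def plane(f,u,v,z):
    o,d=ray(f,u,v); return o+d*(z-o[2])/d[2]
def proj(f,p):
    E=np.array(f["extrinsics"]); c=E[:3,:3].T@(np.array(p)-E[:3,3])
    return np.array([f["cx"]-f["fx"]*c[0]/c[2], f["cy"]+f["fy"]*c[1]/c[2]])
def tri(f1,p1,f2,p2):
    o1,d1=ray(f1,*p1);o2,d2=ray(f2,*p2);d1/=np.linalg.norm(d1);d2/=np.linalg.norm(d2)
    A=np.c_[d1,-d2];t=np.linalg.lstsq(A,o2-o1,rcond=None)[0]
    a,b=o1+d1*t[0],o2+d2*t[1];return (a+b)/2,np.linalg.norm(a-b)
E
python3 - <<'E'
from h import *
ft=env.grab_frame("top"); fs=env.grab_frame("scene")
def blobs(im,mask,off,mn=15):
    n,l,st,c=cv2.connectedComponentsWithStats(mask.astype(np.uint8)); r=[]
    for i in range(1,n):
        if st[i,4]>=mn: r.append((c[i]+off,st[i]))
    return r
im=ft["img"].astype(int)
roi=im[195:250,200:310]
print("bg",roi[30,5],"handle",im[227,277])
m=((roi[:,:,1]-roi[:,:,0])>4)&(roi.min(2)>150)
for c,st in blobs(roi,m,np.array([200,195]),10):
    print("top",np.round(c,2),st[4],np.round(plane(ft,*c,154),1),"diam mm",round(2*np.sqrt(st[4]/np.pi)*(1238-154)/460,1))
im2=fs["img"].astype(int); roi=im2[125:185,330:420]
print("scene handle",im2[149,345],im2[160,345])
m=((roi[:,:,1]-roi[:,:,0])>4)
for c,st in blobs(roi,m,np.array([330,125]),10):
    print("scene",np.round(c,2),st)
# orange
for f,n in((ft,"top"),(fs,"scene")):
    hsv=cv2.cvtColor(f["img"],cv2.COLOR_RGB2HSV); m=cv2.inRange(hsv,(3,170,120),(14,255,255))
    for c,st in blobs(None,m,0,40): print("orange",n,np.round(c,1),st)
print(env.observe()["time"])
E
```

```text
bg [151 149 155] handle [178 184 180]
top [216.5  219.65] 34 [500.  268.3 154. ] diam mm 15.5
top [246.19 222.86] 21 [490.9 198.8 154. ] diam mm 12.2
top [275.68 226.16] 50 [481.7 129.8 154. ] diam mm 18.8
scene handle [203 206 206] [138 139 141]
scene [357.27 125.18] [23  0  9  2 11]
scene [360.84 148.45] [ 19  20  22   8 110]
orange top [274.6 176.1] [267 168  17  17 212]
orange top [322.1 192.7] [314 184  17  18 228]
orange top [342.8 223.1] [335 215  17  17 230]
orange scene [279.1 205.3] [268 176  23  61 725]
orange scene [386.3 206.7] [375 177  24  62 751]
orange scene [322.9 215.8] [312 186  23  63 793]
0.2
```

Run:
```python
from h import *
ft=env.grab_frame("top"); fs=env.grab_frame("scene")
print("thick handle top in scene: expect",np.round(proj(fs,[481.7,129.8,154]),1),"seen ~345.2,148.7")
print("tri",tri(ft,(275.68,226.16),fs,(345.2,148.7)))
for n,f,x0,y0,x1,y1 in(("scene",fs,150,240,215,295),("top",ft,405,175,455,225)):
    g=cv2.cvtColor(f["img"],cv2.COLOR_RGB2GRAY)[y0:y1,x0:x1]
    G=cv2.resize(g,None,fx=12,fy=12,interpolation=cv2.INTER_CUBIC)
    cv2.imwrite(f"pics/hub_{n}.png",cv2.convertScaleAbs(G,alpha=1.3)); 
    # bore: threshold
    med=np.median(g)
    for th in (100,110,120,130):
        m=(cv2.GaussianBlur(G,(0,0),4)<th).astype(np.uint8)
        cs,_=cv2.findContours(m,cv2.RETR_LIST,cv2.CHAIN_APPROX_NONE)
        for c in cs:
            a=cv2.contourArea(c)/144
            if 30<a<200 and len(c)>20:
                e=cv2.fitEllipse(c); cx,cy=e[0][0]/12+x0-.46,e[0][1]/12+y0-.46
                print(n,th,round(a,1),round(cx,2),round(cy,2),np.round(np.array(e[1])/12,2),round(e[2]),np.round(plane(f,cx,cy,109),1))
```

```text
thick handle top in scene: expect [344.9 147.2] seen ~345.2,148.7
tri (array([481.89888203, 130.32903244, 150.45550788]), np.float64(0.46973524845837217))
scene 100 164.5 196.81 267.41 [10.63 23.9 ] 176 [ 592.3 -229.6  109. ]
scene 110 63.5 164.38 276.44 [ 6.12 20.09] 163 [ 583.3 -274.8  109. ]
scene 110 51.8 174.26 255.17 [8.16 9.59] 116 [ 547.3 -249.   109. ]
scene 110 102.7 154.5 243.95 [10.02 17.4 ] 56 [ 503.9 -266.8  109. ]
scene 120 127.6 177.74 254.02 [ 9.28 17.57] 74 [ 547.8 -243.7  109. ]
scene 120 110.6 154.71 244.11 [10.42 18.13] 56 [ 504.5 -266.6  109. ]
scene 130 75.4 198.63 292.59 [ 4.1  37.47] 88 [ 640.7 -244.8  109. ]
scene 130 143.4 177.95 253.92 [10.07 18.16] 73 [ 547.7 -243.4  109. ]
scene 130 116.7 154.85 244.23 [10.71 18.63] 56 [ 504.9 -266.5  109. ]
top 100 40.4 451.58 201.39 [8.77 9.7 ] 177 [ 534. -301.  109.]
top 100 44.5 428.94 197.45 [ 7.77 10.2 ] 5 [ 545.  -245.3  109. ]
top 100 66.4 426.33 196.6 [22.02 26.68] 32 [ 547.2 -238.9  109. ]
top 100 81.0 445.72 191.1 [ 6.65 20.55] 103 [ 559.8 -287.6  109. ]
top 110 47.8 451.33 201.35 [ 8.7  10.35] 179 [ 534.1 -300.4  109. ]
top 110 59.2 428.51 197.51 [ 9.   10.48] 13 [ 544.8 -244.2  109. ]
top 110 97.2 445.55 191.07 [ 7.31 21.44] 103 [ 559.9 -287.2  109. ]
top 110 86.8 425.19 197.22 [21.09 25.06] 21 [ 545.7 -236.1  109. ]
top 110 61.5 427.6 182.73 [ 5.32 17.77] 101 [ 581.6 -243.5  109. ]
top 120 35.7 444.18 207.71 [ 3.32 18.69] 98 [ 518.8 -281.9  109. ]
top 120 81.6 428.0 197.52 [10.34 10.97] 39 [ 544.8 -243.   109. ]
top 130 102.0 427.85 197.65 [11.25 11.74] 72 [ 544.5 -242.6  109. ]
```

The thick drift's handle is at (481.7, 129.8). Spacing to the neighbours comes out at 70.1 and 69.6 mm against the nominal 70, and the drift is the largest of the three. The bore mouth is at about (546, -243), with the two views agreeing within 3 mm. I'll turn the jaws square to the rack row and go over.

```bash
cat > go.py <<'E'
import sys,numpy as np
from station import env
s=env.observe(); R=np.array(s["ee_rot"]); p=np.array(s["eef_pos"])
print("t",round(float(s["time"]),2),"pos",np.round(p,2),"yaw",round(np.degrees(np.arctan2(R[1,0],R[0,0])),2),"tilt",np.round(R[:,2],4),"F",np.round(s["ft_force"],2),"T",np.round(s["ft_torque"],2),"w",round(float(s["gripper_width"]),1),"q",np.round(s["qpos"],2))
if len(sys.argv)>3:
    print("tool shift m",np.round(R.T@(np.array([float(a) for a in sys.argv[1:4]])-p)/1000,5))
E
python3 -m jog '[[0,0,0,-0.186],[0,0,0,-0.186],[0,0,0,-0.186],[0,0,0,-0.186],[0,0,0,-0.186],[0,0,0,-0.186],[0,0,0,0]]' 60
python3 go.py 481.7 129.8 242
```

```text
time: 1.18
eef_pos: [182.4, -545.3, 242.3]
ee_rot: [[0.991, -0.134, -0.0], [-0.134, -0.991, 0.0], [-0.0, -0.0, -1.0]]
ft_force: [0.6, 0.2, 0.3]
gripper_width: 51.5
t 1.18 pos [ 182.41 -545.27  242.28] yaw -7.69 tilt [-0.  0. -1.] F [0.65 0.19 0.28] T [ 0.    0.   -0.09] w 51.5 q [-1.27  0.32  1.56  0.    1.26 -1.13]
tool shift m [ 2.0629e-01 -7.0904e-01  3.1000e-04]
```

```bash
python3 -m jog '[[0.0172,-0.0591,0,0],[0.0172,-0.0591,0,0],[0.0172,-0.0591,0,0],[0.0172,-0.0591,0,0],[0.0172,-0.0591,0,0],[0.0172,-0.0591,0,0],[0.0172,-0.0591,0,0],[0.0172,-0.0591,0,0],[0.0172,-0.0591,0,0]]' >/dev/null
python3 -m jog '[[0.0172,-0.0591,0,0],[0.0172,-0.0591,0,0],[0.0172,-0.0591,0,0],[0,0,0,0]]'
python3 go.py 481.7 129.8 132
```

```text
time: 2.8
eef_pos: [481.5, 133.9, 241.9]
ee_rot: [[0.992, -0.13, 0.0], [-0.13, -0.992, 0.001], [0.0, -0.001, -1.0]]
ft_force: [1.0, -0.6, -0.1]
gripper_width: 51.4
t 2.8 pos [481.54 133.92 241.89] yaw -7.44 tilt [ 4.e-04  7.e-04 -1.e+00] F [ 1.03 -0.56 -0.14] T [-0.    0.08  0.02] w 51.4 q [0.25 0.2  1.73 0.   1.21 0.38]
tool shift m [0.00066 0.00415 0.10988]
```

Run:
```python
from h import *
ft=env.grab_frame("top"); fs=env.grab_frame("scene")
a=ft["img"][180:260,230:330,::-1]; b=fs["img"][60:240,270:430,::-1]
A=cv2.resize(a,(500,400),interpolation=cv2.INTER_CUBIC);B=cv2.resize(b,None,fx=3.2,fy=3.2,interpolation=cv2.INTER_CUBIC)
cv2.imwrite("pics/a1.png",B);cv2.imwrite("pics/a1t.png",A)
```

```text
(no output)
```

View pics/a1.png

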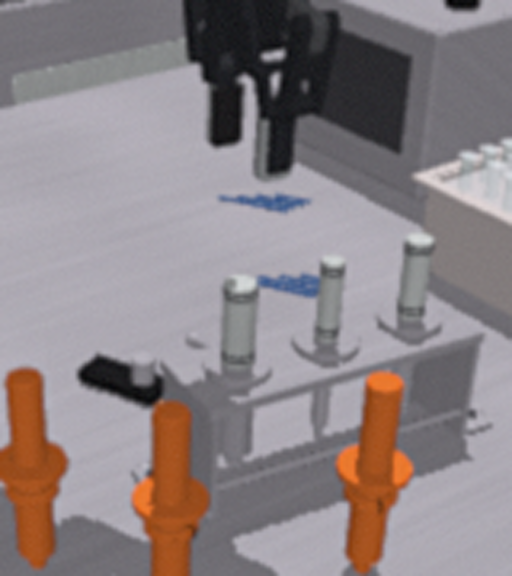

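The picture shows the open jaws above the left (thick) drift, whose handle top is at crop (238,285). The neighbours are clear. Now I'll centre and descend.

```bash
python3 -m jog '[[0.0002,0.0035,0.02,0],[0,0,0.03,0],[0,0,0,0],[0,0,0,0]]' >/dev/null
python3 go.py 481.7 129.8 116
python3 - <<'E'
from h import *
ft=env.grab_frame("top"); fs=env.grab_frame("scene")
B=cv2.resize(fs["img"][60:200,290:420,::-1],None,fx=4,fy=4,interpolation=cv2.INTER_CUBIC)
A=cv2.resize(ft["img"][190:260,240:315,::-1],None,fx=4,fy=4,interpolation=cv2.INTER_CUBIC)
C=np.zeros((560,820,3),np.uint8);C[:560,:520]=B;C[:280,520:]=A
cv2.imwrite("pics/a2.png",C)
E
```

```text
t 3.4 pos [480.45 126.25 193.39] yaw -7.68 tilt [ 1.5e-03  1.0e-04 -1.0e+00] F [ 0.27 -0.49 -0.01] T [-0.05 -0.02 -0.03] w 51.3 q [ 0.23  0.24  1.82 -0.    1.09  0.37]
tool shift m [ 0.00065 -0.00366  0.07739]
```

View pics/a2.png

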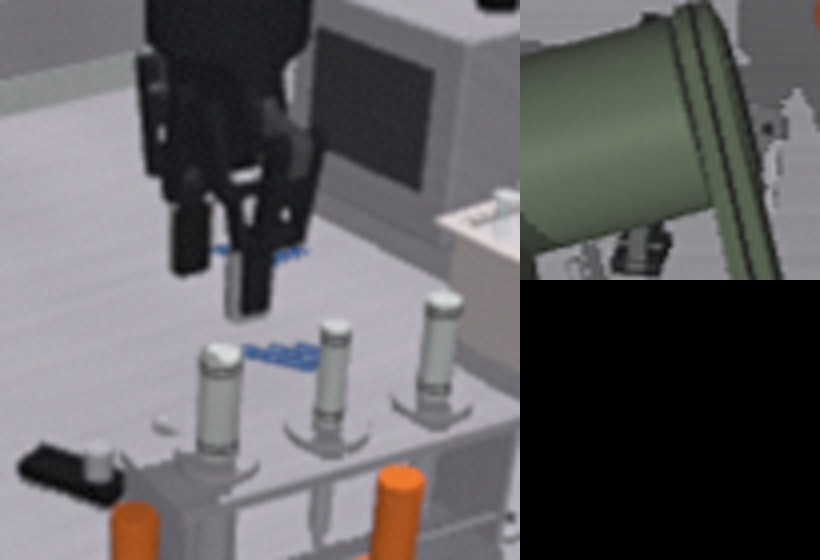

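The earlier reading was still lagging, so my correction overshot. I'll take it back and let it settle.

```bash
python3 -m jog '[[0.0005,-0.0035,0.02,0],[0,0,0,0],[0,0,0,0],[0,0,0,0]]' >/dev/null
python3 go.py 481.7 129.8 116;python3 -m jog '[[0,0,0,0],[0,0,0,0]]' >/dev/null
python3 go.py 481.7 129.8 116
```

```text
t 4.0 pos [481.52 130.51 173.16] yaw -7.57 tilt [ 1.6e-03  3.0e-04 -1.0e+00] F [-0.66  0.61 -0.9 ] T [-0.02  0.03 -0.01] w 51.4 q [ 0.24  0.26  1.84 -0.    1.04  0.37]
tool shift m [0.00019 0.0007  0.05716]
t 4.25 pos [481.13 130.45 172.54] yaw -7.56 tilt [ 4.e-04  0.e+00 -1.e+00] F [ 0.13  0.81 -0.91] T [0.05 0.01 0.01] w 51.1 q [ 0.24  0.26  1.84 -0.    1.04  0.37]
tool shift m [0.00063 0.00057 0.05654]
```

```bash
python3 -m jog '[[0.0005,0.0003,0.015,0],[0,0,0.015,0],[0,0,0.015,0],[0,0,0,0]]' 
python3 go.py 481.7 129.8 116
python3 - <<'E'
from h import *
fs=env.grab_frame("scene")
B=cv2.resize(fs["img"][90:200,290:420,::-1],None,fx=5,fy=5,interpolation=cv2.INTER_CUBIC)
cv2.imwrite("pics/a3.png",B)
E
```

```text
time: 4.75
eef_pos: [480.4, 129.8, 125.5]
ee_rot: [[0.991, -0.132, -0.004], [-0.132, -0.991, -0.001], [-0.004, 0.002, -1.0]]
ft_force: [-0.2, -0.5, 0.6]
gripper_width: 51.4
t 4.75 pos [480.36 129.83 125.46] yaw -7.56 tilt [-0.0038 -0.001  -1.    ] F [-0.17 -0.53  0.59] T [-0.02 -0.03 -0.06] w 51.4 q [ 0.24  0.31  1.91 -0.    0.93  0.37]
tool shift m [ 0.00137 -0.00016  0.00945]
```

View pics/a3.png

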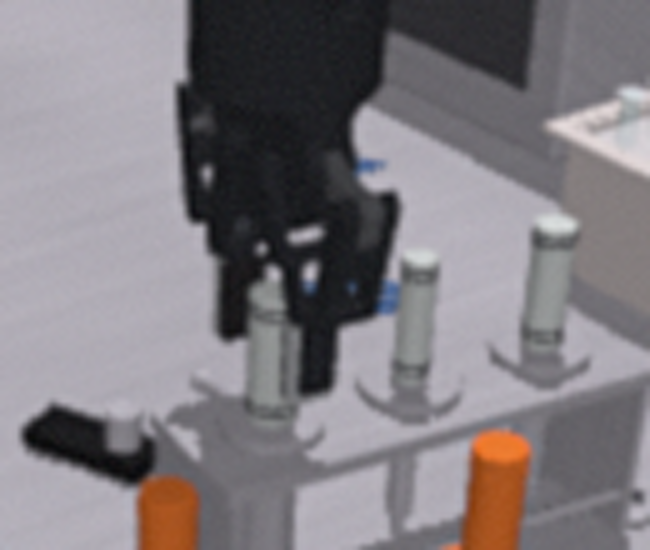

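The handle stands between the jaws. I'll go down the last bit and grip.

```bash
python3 -m jog '[[0.0005,0,0.0095,0],[0,0,0,0],[0,0,0,0]]' >/dev/null
python3 go.py 481.7 129.8 116
python3 -m jog '[[0,0,0,0],[0,0,0,0],[0,0,0,0],[0,0,0,0],[0,0,0,0],[0,0,0,0]]' 0 100
python3 go.py 481.7 129.8 116
```

```text
t 5.17 pos [482.13 130.04 117.92] yaw -7.57 tilt [ 4.e-04  0.e+00 -1.e+00] F [-0.28 -0.36 -1.58] T [ 0.01  0.03 -0.02] w 51.3 q [ 0.24  0.32  1.91 -0.    0.91  0.37]
tool shift m [-0.0004   0.0003   0.00192]
time: 5.92
eef_pos: [482.0, 130.1, 118.3]
ee_rot: [[0.991, -0.132, 0.0], [-0.132, -0.991, 0.0], [0.0, -0.0, -1.0]]
ft_force: [-2.1, 0.1, 5.6]
gripper_width: 20.0
t 5.92 pos [482.   130.08 118.32] yaw -7.57 tilt [ 3.e-04  1.e-04 -1.e+00] F [-2.13  0.06  5.58] T [-0.03  0.36  0.03] w 20.0 q [0.24 0.32 1.91 0.   0.91 0.37]
tool shift m [-0.00026  0.00032  0.00232]
```

```bash
python3 -m jog '[[0,0,-0.005,0],[0,0,-0.01,0],[0,0,-0.01,0],[0,0,0,0]]'
python3 go.py 482 130 310
```

```text
time: 6.42
eef_pos: [482.7, 130.2, 143.8]
ee_rot: [[0.991, -0.132, 0.002], [-0.132, -0.991, 0.0], [0.002, -0.001, -1.0]]
ft_force: [-0.4, 1.2, -2.3]
gripper_width: 20.0
t 6.42 pos [482.71 130.18 143.79] yaw -7.56 tilt [ 2.3e-03  5.0e-04 -1.0e+00] F [-0.41  1.21 -2.27] T [0.03 0.03 0.03] w 20.0 q [ 0.24  0.29  1.88 -0.    0.97  0.37]
tool shift m [-3.1000e-04  1.5000e-04 -1.6621e-01]
```

```bash
python3 -m jog '[[0,0,-0.03,0],[0,0,-0.04,0],[0,0,-0.05,0],[0,0,-0.045,0],[0,0,0,0],[0,0,0,0]]'
python3 go.py 546 -243 310
python3 - <<'E'
from h import *
ft=env.grab_frame("top");fs=env.grab_frame("scene")
B=cv2.resize(fs["img"][20:240,260:430,::-1],None,fx=2.7,fy=2.7,interpolation=cv2.INTER_CUBIC)
cv2.imwrite("pics/a4.png",B)
E
```

```text
time: 7.18
eef_pos: [481.1, 129.8, 306.4]
ee_rot: [[0.991, -0.132, -0.003], [-0.132, -0.991, -0.001], [-0.002, 0.001, -1.0]]
ft_force: [-0.0, -0.6, -4.0]
gripper_width: 19.8
t 7.17 pos [481.13 129.82 306.41] yaw -7.56 tilt [-2.6e-03 -7.0e-04 -1.0e+00] F [-0.03 -0.55 -3.99] T [-0.   -0.02 -0.03] w 19.8 q [ 0.24  0.16  1.61 -0.    1.37  0.37]
tool shift m [ 0.11337  0.36104 -0.00349]
```

View pics/a4.png

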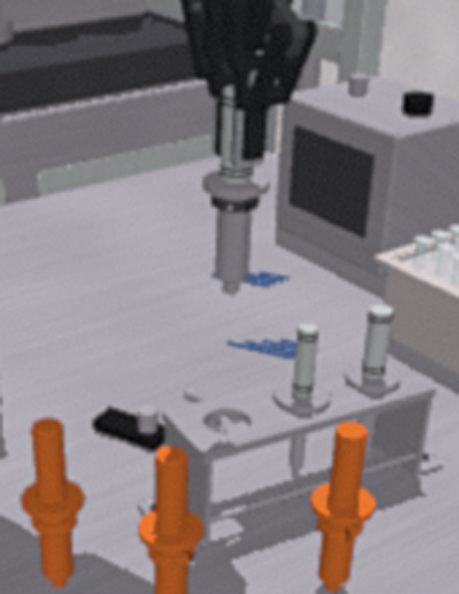

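The drift came out clean, hanging upright with its dark collar under the guard at crop (232,202). The middle and thin drifts are undisturbed. Next I'll travel to above the hub.

```bash
python3 -m jog '[[0.009,0.0285,0,0],[0.0162,0.0516,0,0],[0.0162,0.0516,0,0],[0.0162,0.0516,0,0],[0.0162,0.0516,0,0],[0.0162,0.0516,0,0],[0.0162,0.0516,0,0],[0.0072,0.0231,0,0],[0,0,0,0],[0,0,0,0]]'
python3 -m jog '[[0,0,0.02,0],[0,0,0.03,0],[0,0,0.015,0],[0,0,0,0],[0,0,0,0],[0,0,0,0]]'
python3 go.py 546 -243 230
python3 - <<'E'
from h import *
ft=env.grab_frame("top");fs=env.grab_frame("scene")
cv2.imwrite("pics/b_top.png",ft["img"][:,:,::-1]);cv2.imwrite("pics/b_scene.png",fs["img"][:,:,::-1])
B=cv2.resize(fs["img"][140:320,110:260,::-1],None,fx=3.3,fy=3.3,interpolation=cv2.INTER_CUBIC)
A=cv2.resize(ft["img"][150:250,375:475,::-1],None,fx=3,fy=3,interpolation=cv2.INTER_CUBIC)
C=np.zeros((594,800,3),np.uint8);C[:594,:495]=B;C[:300,495:795]=A
cv2.imwrite("pics/b1.png",C)
E
```

```text
time: 8.52
eef_pos: [546.6, -241.7, 307.0]
ee_rot: [[0.991, -0.131, -0.002], [-0.131, -0.991, 0.002], [-0.002, -0.001, -1.0]]
ft_force: [1.6, 0.3, -3.1]
gripper_width: 19.8
time: 9.28
eef_pos: [547.4, -243.1, 244.1]
ee_rot: [[0.991, -0.132, 0.002], [-0.132, -0.991, -0.001], [0.002, 0.001, -1.0]]
ft_force: [0.3, 0.5, -4.0]
gripper_width: 20.0
t 9.28 pos [ 547.45 -243.11  244.13] yaw -7.56 tilt [ 0.0023 -0.0011 -1.    ] F [ 0.32  0.53 -3.97] T [-0.03  0.   -0.02] w 20.0 q [-0.44  0.36  1.51 -0.    1.28 -0.31]
tool shift m [-1.480e-03  7.000e-05  1.413e-02]
```

View pics/b1.png

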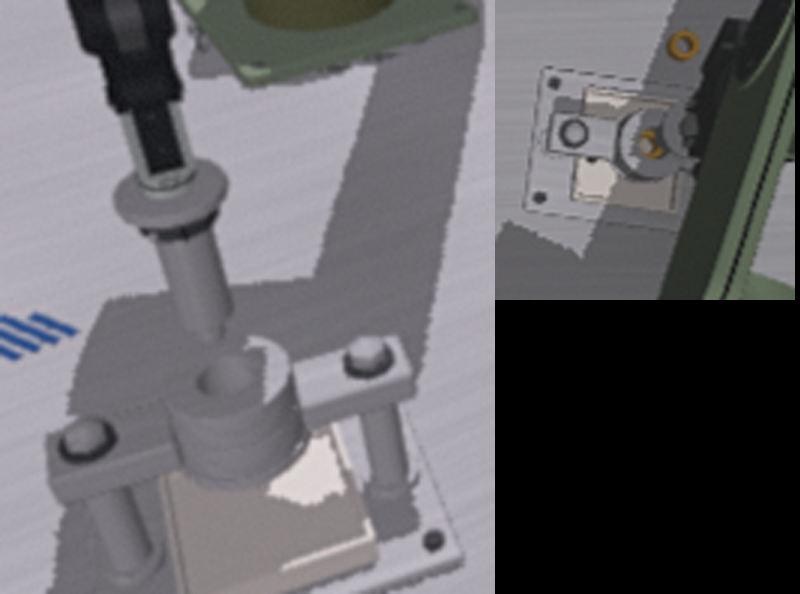

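Run:
```python
from h import *
fs=env.grab_frame("scene")
x,y,z0=547.4,-243.1,135.8
for n,z in (("tip",z0),("shoulder",z0+12),("guard under",z0+78),("guard top",z0+84)): print(n,np.round(proj(fs,[x,y,z]),1))
print("mouth",np.round(proj(fs,[x,y,109]),1))
g=fs["img"][205:262,150:200,::-1]
G=cv2.resize(g,None,fx=12,fy=10.5,interpolation=cv2.INTER_CUBIC); cv2.imwrite("pics/b2.png",cv2.convertScaleAbs(G,alpha=1.4))
# body edges per row : brightness
gg=cv2.cvtColor(fs["img"],cv2.COLOR_RGB2GRAY)
for r in (216,220,224,228,232): print(r,gg[r,152:190])
print(env.observe()["eef_pos"])
```

```text
tip [174.3 240.7]
shoulder [172.5 234.7]
guard under [162.1 198.6]
guard top [161.1 195. ]
mouth [178.1 253.7]
216 [172 171 173 176 171 147 116 112 118 119 119 121 123 122 119 116 113 110
 106 102 101  93  87  90 127 165 169 172 173 171 171 170 172 172 170 174
 172 174]
220 [172 173 171 174 173 174 160 121 112 117 119 119 120 123 123 120 118 113
 111 108 105 100  94  85  90 131 169 174 172 172 172 172 172 173 174 171
 172 171]
224 [169 169 169 171 169 172 173 165 134 112 113 118 120 118 125 125 119 115
 113 110 107 104  99  95  85  86 121 166 176 174 174 176 177 177 178 171
 173 170]
228 [165 164 166 168 167 158 133 127 125 111 112 117 118 121 119 124 119 120
 116 112 111 107 105  99  93  86  82  87 106 106 108 107 108 107 108 110
 109 108]
232 [108 111 106 108 108 107 107 109 107 107 106 111 117 118 118 119 122 123
 116 116 113 110 109 105 100  95  86  83  88 106 112 109 111 109 111 110
 112 112]
[ 547.09283381 -243.09849008  243.45559685]
```

View pics/b2.png

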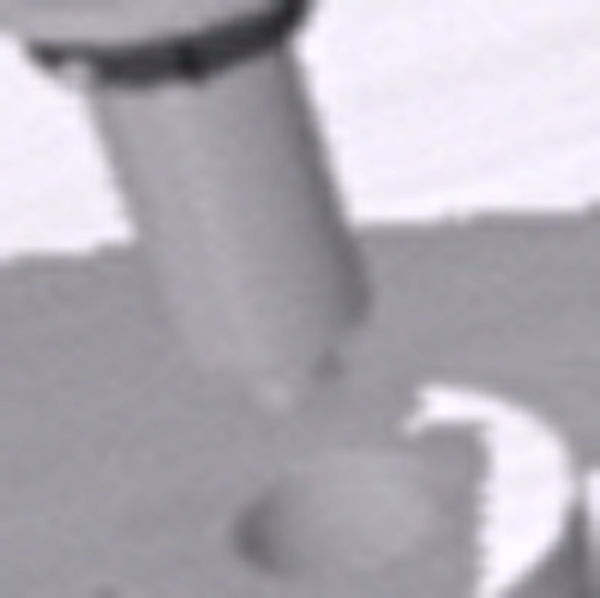

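The scene view shows the body axis crossing row 216 at x≈166.7 (predicted 167.1) and the bore mouth at (178,254). Against the gripper, which was exact at the rack, the scene view reads about 2 mm too far in +x. The top view matched there, so the bore is nearer (545,-243). I'll put the nose in the mouth and feel for the walls.

```bash
python3 -m jog '[[-0.002,0,0.01,0],[0,0,0.01,0],[0,0,0.005,0],[0,0,0,0],[0,0,0,0]]'
python3 -m jog '[[0,0,0.005,0],[0,0,0.003,0],[0,0,0,0],[0,0,0,0]]'
python3 go.py 545.2 -242.8 211.5
```

```text
time: 10.05
eef_pos: [545.1, -242.8, 218.0]
ee_rot: [[0.991, -0.132, 0.0], [-0.132, -0.991, -0.0], [0.001, 0.0, -1.0]]
ft_force: [-0.5, 0.3, -3.9]
gripper_width: 19.9
time: 10.55
eef_pos: [544.9, -242.7, 209.9]
ee_rot: [[0.991, -0.132, 0.0], [-0.132, -0.991, -0.0], [0.0, 0.0, -1.0]]
ft_force: [0.2, -0.5, -3.5]
gripper_width: 19.6
t 10.55 pos [ 544.93 -242.73  209.86] yaw -7.56 tilt [ 2.e-04 -1.e-04 -1.e+00] F [ 0.22 -0.51 -3.52] T [0.02 0.   0.01] w 19.6 q [-0.44  0.37  1.57 -0.    1.2  -0.31]
tool shift m [ 2.70e-04  4.00e-05 -1.64e-03]
```

```bash
python3 -m jog '[[0,0,0.002,0],[0,0,0.001,0],[0,0,0,0]]' | egrep 'eef_p|ft_f'
python3 -m jog '[[0,0,0.001,0],[0,0,0,0]]'| egrep 'eef_p|ft_f'
python3 -m jog '[[0,0,0.001,0],[0,0,0,0]]'| egrep 'eef_p|ft_f'
python3 -m jog '[[0,0,0.001,0],[0,0,0,0]]'| egrep 'eef_p|ft_f'
```

```text
eef_pos: [544.8, -242.7, 206.7]
ft_force: [-0.3, 0.5, -3.7]
eef_pos: [544.8, -242.7, 205.8]
ft_force: [-0.4, -0.8, -3.5]
eef_pos: [544.8, -242.7, 204.7]
ft_force: [0.7, 0.1, -3.3]
eef_pos: [544.9, -242.7, 203.7]
ft_force: [0.2, 0.3, -3.4]
```

```bash
for i in 1 2 3 ; do python3 -m jog '[[0,0,0.001,0],[0,0,0,0]]' | egrep 'eef_p|ft_f'; done
```

```text
eef_pos: [544.9, -242.7, 202.7]
ft_force: [-0.7, 0.4, -3.5]
eef_pos: [544.9, -242.7, 201.7]
ft_force: [-0.1, -0.6, -3.7]
eef_pos: [544.9, -242.7, 200.8]
ft_force: [0.3, 0.6, -2.9]
```

The shoulder is inside the mouth with no side load. Carrying on down to the bush in small steps.

```bash
python3 -m jog '[[0,0,0.0015,0],[0,0,0.0015,0],[0,0,0,0]]' | egrep 'eef_p|ft_f'
python3 -m jog '[[0,0,0.0015,0],[0,0,0,0]]' | egrep 'eef_p|ft_f'
python3 -m jog '[[0,0,0.0015,0],[0,0,0,0]]' | egrep 'eef_p|ft_f'
python3 -m jog '[[0,0,0.0015,0],[0,0,0,0]]' | egrep 'eef_p|ft_f'
python3 -m jog '[[0,0,0.0015,0],[0,0,0,0]]' | egrep 'eef_p|ft_f'
```

```text
eef_pos: [544.9, -242.6, 197.6]
ft_force: [-0.6, 0.7, -3.8]
eef_pos: [544.9, -242.7, 196.2]
ft_force: [0.1, 1.0, -3.9]
eef_pos: [544.9, -242.7, 194.7]
ft_force: [0.5, -0.5, -4.2]
eef_pos: [544.9, -242.7, 193.2]
ft_force: [1.1, -0.4, -4.9]
eef_pos: [544.9, -242.7, 191.7]
ft_force: [0.9, 0.5, -3.6]
```

```bash
python3 - <<'E'
from h import *
fs=env.grab_frame("scene")
cv2.imwrite("pics/b3.png",cv2.resize(fs["img"][160:310,120:250,::-1],None,fx=4,fy=4,interpolation=cv2.INTER_CUBIC))
E
python3 go.py
```

```text
t 13.85 pos [ 544.89 -242.67  191.72] yaw -7.56 tilt [-0. -0. -1.] F [-0.35 -0.02 -4.22] T [ 0.06 -0.18 -0.02] w 19.8 q [-0.44  0.39  1.59 -0.    1.16 -0.31]
```

View pics/b3.png

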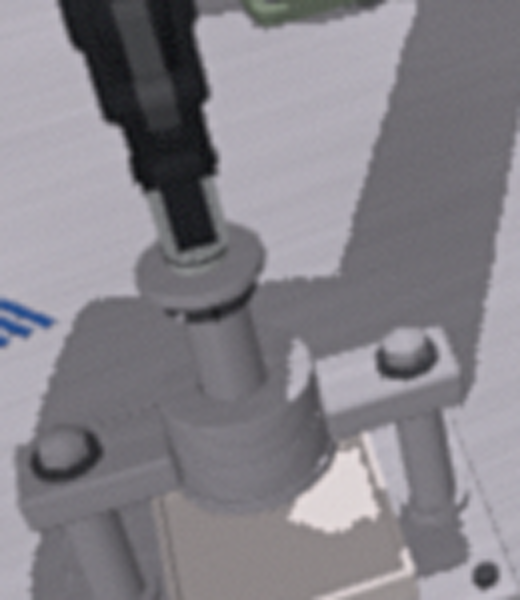

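The body is down the bore and upright at crop (225,360), with the collar still well clear. Continuing to the bush.

```bash
for i in 1 2 3 4 5 6; do python3 -m jog '[[0,0,0.0015,0],[0,0,0,0]]' | egrep 'eef_p|ft_f' | tr '\n' ' '; echo; done
```

```text
eef_pos: [544.9, -242.7, 190.2] ft_force: [0.3, -0.1, -4.5] 
eef_pos: [544.9, -242.7, 188.7] ft_force: [0.7, -0.5, -4.7] 
eef_pos: [544.9, -242.7, 187.2] ft_force: [1.9, -0.8, -4.2] 
eef_pos: [544.9, -242.7, 185.7] ft_force: [0.1, 0.5, -3.4] 
eef_pos: [544.9, -242.7, 184.2] ft_force: [1.1, -0.3, -3.7] 
eef_pos: [544.9, -242.6, 182.7] ft_force: [-0.2, -1.0, -4.4]
```

```bash
for i in 1 2 3 4 5 6; do python3 -m jog '[[0,0,0.0007,0],[0,0,0,0]]' | egrep 'eef_p|ft_f' | tr '\n' ' '; echo; done
```

```text
eef_pos: [544.9, -242.7, 182.5] ft_force: [-1.3, 0.6, -0.6] 
eef_pos: [545.0, -242.8, 182.4] ft_force: [-0.4, 1.5, 4.9] 
eef_pos: [545.0, -242.8, 182.3] ft_force: [-1.8, 1.1, 8.2] 
eef_pos: [545.1, -242.9, 181.8] ft_force: [-2.5, 1.1, 8.7] 
eef_pos: [545.1, -242.9, 181.0] ft_force: [-2.5, 1.3, 8.7] 
eef_pos: [545.1, -242.9, 180.3] ft_force: [-2.3, 1.0, 10.3]
```

The shoulder met the bush at TCP z 182.5, and it slides at about 12 N. The arm yields about 7 N/mm. Pressing on at a steady pace.

```bash
for i in 1 2 3 4; do python3 -m jog '[[0,0,0.0008,0],[0,0,0.0008,0],[0,0,0.0008,0],[0,0,0.0008,0]]' | egrep 'eef_p|ft_f|^time' | tr '\n' ' '; echo; done
```

```text
time: 17.35 eef_pos: [545.1, -242.9, 177.1] ft_force: [-2.0, 2.0, 9.0] 
time: 17.85 eef_pos: [545.1, -242.9, 173.8] ft_force: [-2.8, 0.4, 8.5] 
time: 18.35 eef_pos: [545.0, -242.8, 169.8] ft_force: [-1.3, 0.5, 3.2] 
time: 18.85 eef_pos: [544.9, -242.6, 165.0] ft_force: [0.5, 0.1, -3.6]
```

Force has fallen back to the drift's own weight, so the bush has come free. Continuing down until the collar touches the hub.

```bash
python3 -m jog '[[0,0,0.0012,0],[0,0,0.0012,0],[0,0,0.0012,0],[0,0,0.0012,0],[0,0,0.001,0],[0,0,0,0]]' | egrep 'eef_p|ft_f|^time' | tr '\n' ' '; echo;
for i in 1 2 3 ; do python3 -m jog '[[0,0,0.0008,0],[0,0,0.0008,0]]' | egrep 'eef_p|ft_f|^time' | tr '\n' ' '; echo; done
python3 - <<'E'
from h import *
fs=env.grab_frame("scene")
cv2.imwrite("pics/b4.png",cv2.resize(fs["img"][180:330,110:260,::-1],None,fx=4,fy=4,interpolation=cv2.INTER_CUBIC))
E
```

```text
time: 19.6 eef_pos: [544.9, -242.7, 159.9] ft_force: [1.9, 0.6, -3.9] 
time: 19.85 eef_pos: [544.9, -242.7, 158.4] ft_force: [0.1, 0.9, -2.5] 
time: 20.1 eef_pos: [544.9, -242.7, 156.8] ft_force: [0.5, 0.6, -2.2] 
time: 20.35 eef_pos: [544.9, -242.7, 155.2] ft_force: [1.7, 0.6, -2.2]
```

View pics/b4.png

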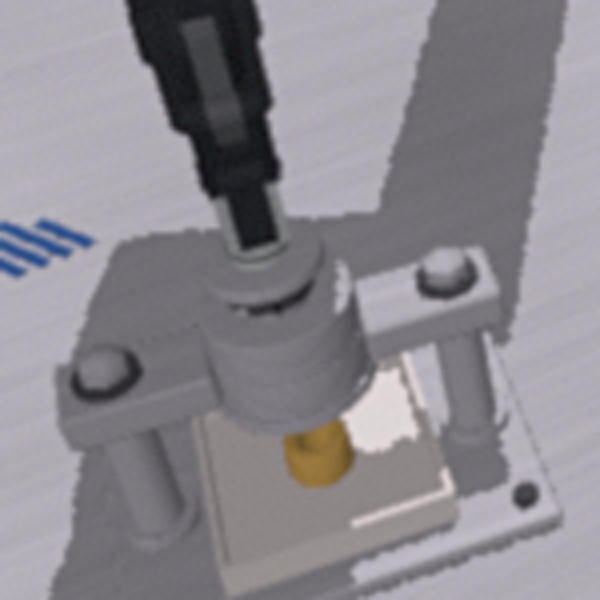

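The bush stands in the white tray at crop (320,458), and the dark collar is still a few mm above the hub. Continuing gently.

```bash
for i in 1 2 3 4 ; do python3 -m jog '[[0,0,0.0008,0],[0,0,0,0]]' | egrep 'eef_p|ft_f|^time' | tr '\n' ' '; echo; done
```

```text
time: 20.65 eef_pos: [544.9, -242.7, 154.3] ft_force: [1.0, 0.0, -4.0] 
time: 20.9 eef_pos: [544.9, -242.7, 153.5] ft_force: [0.5, 0.2, -3.9] 
time: 21.15 eef_pos: [544.9, -242.7, 152.8] ft_force: [1.3, 0.7, -3.6] 
time: 21.4 eef_pos: [544.9, -242.7, 151.9] ft_force: [1.1, 1.1, -3.5]
```

```bash
for i in 1 2 3 4 5; do python3 -m jog '[[0,0,0.0008,0],[0,0,0,0]]' | egrep 'eef_p|ft_f|^time' | tr '\n' ' '; echo; done
```

```text
time: 21.65 eef_pos: [544.9, -242.7, 151.1] ft_force: [1.4, 0.6, -3.4] 
time: 21.9 eef_pos: [544.9, -242.7, 151.0] ft_force: [-0.5, 1.4, 2.1] 
time: 22.15 eef_pos: [544.9, -242.7, 150.9] ft_force: [-1.3, 1.4, 6.6] 
time: 22.4 eef_pos: [545.0, -242.7, 150.9] ft_force: [-3.0, 1.7, 9.5] 
time: 22.65 eef_pos: [545.0, -242.8, 150.9] ft_force: [-4.5, 3.4, 13.5]
```

The force is rising while z stays at 150.9, so the collar bears on the hub at about 17 N. That puts the collar 66 mm from the tip, within 60–70. I'll take a picture to confirm.

```bash
python3 - <<'E'
from h import *
fs=env.grab_frame("scene")
cv2.imwrite("pics/b5.png",cv2.resize(fs["img"][180:330,110:260,::-1],None,fx=4,fy=4,interpolation=cv2.INTER_CUBIC))
E
python3 go.py
```

```text
t 22.7 pos [ 544.96 -242.78  150.91] yaw -7.56 tilt [ 0.0018 -0.001  -1.    ] F [-3.44  3.05 13.78] T [ 0.53  0.74 -0.  ] w 20.1 q [-0.44  0.42  1.65 -0.    1.07 -0.31]
```

View pics/b5.png

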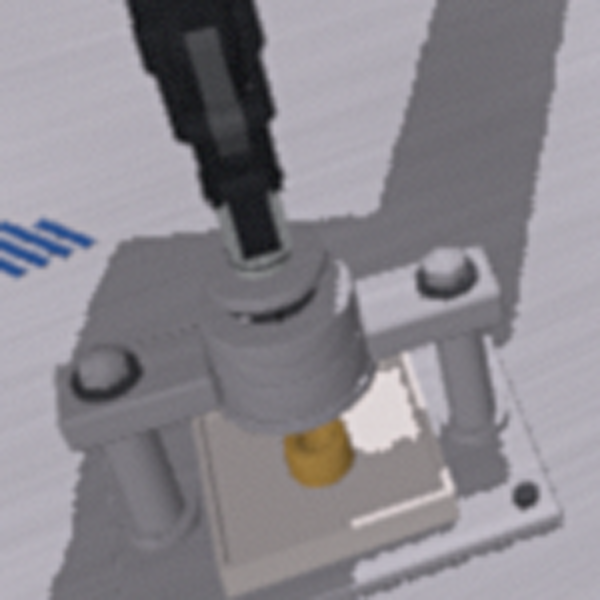

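The collar is on the hub and the bush is in the tray. Drawing the drift straight out.

```bash
python3 -m jog '[[0,0,-0.004,0],[0,0,-0.006,0],[0,0,-0.01,0],[0,0,-0.01,0],[0,0,0,0]]' | egrep 'eef_p|ft_f|^time' | tr '\n' ' '
python3 -m jog '[[0,0,-0.015,0],[0,0,-0.02,0],[0,0,-0.025,0],[0,0,-0.025,0],[0,0,-0.025,0],[0,0,-0.02,0],[0,0,0,0],[0,0,0,0]]' | egrep 'eef_p|ft_f|^time' | tr '\n' ' '
python3 go.py 482 130 308
python3 - <<'E'
from h import *
fs=env.grab_frame("scene");ft=env.grab_frame("top")
cv2.imwrite("pics/b6.png",cv2.resize(fs["img"][100:330,110:260,::-1],None,fx=2.6,fy=2.6,interpolation=cv2.INTER_CUBIC))
cv2.imwrite("pics/b6t.png",cv2.resize(ft["img"][190:260,195:315,::-1],None,fx=6.5,fy=6.5,interpolation=cv2.INTER_CUBIC))
cv2.imwrite("pics/b6t_raw.png",ft["img"][:,:,::-1])
E
```

```text
time: 23.32 eef_pos: [545.1, -242.9, 179.2] ft_force: [0.5, 0.6, -3.4] time: 24.32 eef_pos: [544.2, -242.5, 307.3] ft_force: [-0.2, -0.3, -4.4] t 24.32 pos [ 544.18 -242.52  307.28] yaw -7.57 tilt [-1.9e-03  5.0e-04 -1.0e+00] F [-0.2  -0.27 -4.41] T [ 0.02 -0.04  0.  ] w 19.9 q [-0.44  0.32  1.4  -0.    1.42 -0.31]
tool shift m [-0.11069 -0.36109 -0.00042]
```

View pics/b6.png

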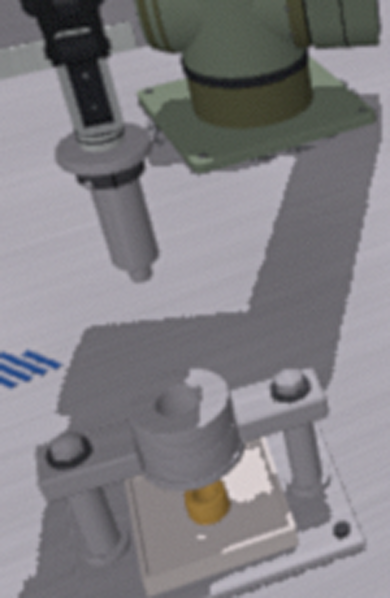

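View pics/b6t.png

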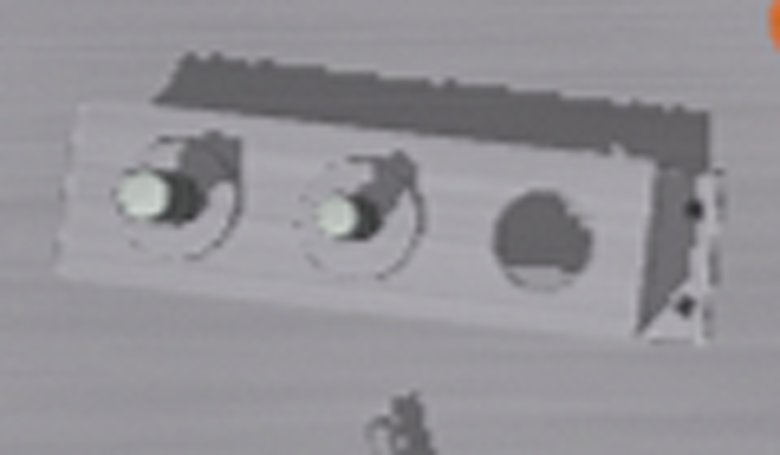

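The bore is empty and the bush stays in the tray. The empty rack hole shows in the top crop at (543,241). I'll measure it as a check on the recorded home position.

Run:
```python
from h import *
ft=env.grab_frame("top")
x0,y0=262,212
g=cv2.cvtColor(ft["img"],cv2.COLOR_RGB2GRAY)[y0:242,x0:294]
G=cv2.GaussianBlur(cv2.resize(g,None,fx=12,fy=12,interpolation=cv2.INTER_CUBIC),(0,0),4)
for th in (115,125,132):
    cs,_=cv2.findContours((G<th).astype(np.uint8),cv2.RETR_EXTERNAL,cv2.CHAIN_APPROX_NONE)
    for c in cs:
        if 60<cv2.contourArea(c)/144<260:
            h=cv2.convexHull(c); (cx,cy),r=cv2.minEnclosingCircle(c); e=cv2.fitEllipse(h)
            for n,a,b in (("mec",cx,cy),("ell",*e[0])):
                a=a/12+x0-.46;b=b/12+y0-.46; print(th,n,round(a,2),round(b,2),"r",round(r/12,2),np.round(np.array(e[1])/12,1),np.round(plane(ft,a,b,88),1))
print("expect diam px",37*460/1150)
```

```text
115 mec 278.0 226.61 r 7.32 [13.7 14.6] [481.6 129.6  88. ]
115 ell 278.03 226.32 r 7.32 [13.7 14.6] [482.3 129.5  88. ]
125 mec 278.0 226.56 r 7.55 [14.2 15. ] [481.7 129.6  88. ]
125 ell 277.98 226.36 r 7.55 [14.2 15. ] [482.2 129.6  88. ]
132 mec 278.02 226.56 r 7.72 [14.5 15.3] [481.7 129.5  88. ]
132 ell 278.0 226.32 r 7.72 [14.5 15.3] [482.3 129.6  88. ]
expect diam px 14.8
```

The hole centre is (482.0, 129.6), which agrees with the recorded grasp at (482.0, 130.1). Going back.

```bash
python3 go.py 482 129.9 308 | tail -1
python3 -m jog '[[-0.0088,-0.0285,0,0],[-0.0159,-0.0516,0,0],[-0.0159,-0.0516,0,0],[-0.0159,-0.0516,0,0],[-0.0159,-0.0516,0,0],[-0.0159,-0.0516,0,0],[-0.0159,-0.0516,0,0],[-0.0072,-0.0231,0,0],[0,0,0,0],[0,0,0,0]]' >/dev/null
python3 -m jog '[[0,0,0.03,0],[0,0,0.03,0],[0,0,0.02,0],[0,0,0,0],[0,0,0,0],[0,0,0,0]]'| egrep 'ft_f|^time'
python3 go.py 482 129.9 205
```

```text
tool shift m [-0.11083 -0.36094 -0.00069]
time: 26.48
ft_force: [0.3, 0.4, -3.8]
t 26.48 pos [482.75 129.87 229.14] yaw -7.59 tilt [ 2.3e-03  4.0e-04 -1.0e+00] F [ 0.33  0.35 -3.82] T [ 0.    0.01 -0.03] w 19.7 q [ 0.24  0.21  1.75 -0.    1.18  0.37]
tool shift m [-8.000e-04  9.000e-05  2.414e-02]
```

```bash
python3 -m jog '[[0,0,0.02,0],[0,0,0.01,0],[0,0,0,0],[0,0,0,0],[0,0,0,0]]'| egrep 'ft_f|^time'
python3 go.py 482 129.9 134
python3 - <<'E'
from h import *
fs=env.grab_frame("scene")
cv2.imwrite("pics/d1.png",cv2.resize(fs["img"][80:220,290:430,::-1],None,fx=4,fy=4,interpolation=cv2.INTER_CUBIC))
E
```

```text
time: 27.1
ft_force: [0.4, 0.8, -2.9]
t 27.1 pos [482.43 130.13 198.65] yaw -7.56 tilt [ 1.4e-03  2.0e-04 -1.0e+00] F [ 0.42  0.81 -2.92] T [-0.04  0.03 -0.02] w 20.0 q [ 0.24  0.24  1.8  -0.    1.1   0.37]
tool shift m [-0.00048  0.00031  0.06465]
```

View pics/d1.png

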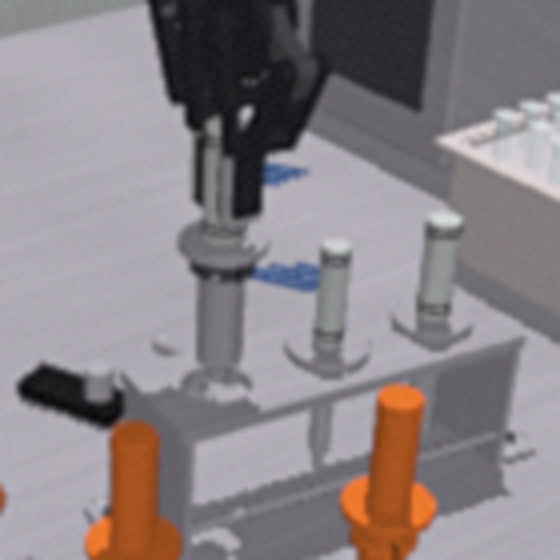

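The tip stands over the hole at crop (220,375). I'll lower the body first, then settle before the collar enters.

```bash
python3 -m jog '[[-0.0001,0.0002,0.012,0],[0,0,0.014,0],[0,0,0.014,0],[0,0,0.012,0],[0,0,0.007,0],[0,0,0,0],[0,0,0,0],[0,0,0,0]]'| egrep 'ft_f|^time'
python3 go.py 482 129.9 118.3
```

```text
time: 28.15
ft_force: [-0.5, 0.8, -3.4]
t 28.15 pos [482.22 129.91 139.48] yaw -7.56 tilt [ 1.1e-03  2.0e-04 -1.0e+00] F [-0.54  0.8  -3.36] T [ 0.    0.04 -0.02] w 19.9 q [ 0.24  0.29  1.89 -0.    0.96  0.37]
tool shift m [-2.400e-04  5.000e-05  2.118e-02]
```

```bash
python3 -m jog '[[0,0,0.004,0],[0,0,0.004,0],[0,0,0,0]]' | egrep 'eef_p|ft_f|^time' | tr '\n' ' '; echo
for i in 1 2 3 4; do python3 -m jog '[[0,0,0.002,0],[0,0,0,0]]' | egrep 'eef_p|ft_f|^time' | tr '\n' ' '; echo; done
```

```text
time: 28.52 eef_pos: [481.5, 129.7, 130.5] ft_force: [0.4, -0.3, -3.2] 
time: 28.78 eef_pos: [481.8, 129.8, 128.9] ft_force: [-0.3, -0.1, -3.3] 
time: 29.02 eef_pos: [481.8, 129.8, 126.8] ft_force: [-0.4, -0.2, -3.0] 
time: 29.28 eef_pos: [481.7, 129.8, 124.8] ft_force: [-0.5, 0.1, -3.6] 
time: 29.52 eef_pos: [481.7, 129.8, 122.8] ft_force: [-0.3, -0.4, -3.0]
```

The collar has entered without load. Now down until the guard seats.

```bash
python3 -m jog '[[0,0,0.0018,0],[0,0,0.0012,0],[0,0,0,0]]' | egrep 'eef_p|ft_f|^time' | tr '\n' ' '; echo
for i in 1 2 3 4; do python3 -m jog '[[0,0,0.0006,0],[0,0,0,0]]' | egrep 'eef_p|ft_f|^time' | tr '\n' ' '; echo; done
```

```text
time: 29.9 eef_pos: [481.8, 129.8, 119.9] ft_force: [-0.1, 0.5, -3.2] 
time: 30.15 eef_pos: [481.9, 129.8, 119.4] ft_force: [-0.5, 0.2, -3.1] 
time: 30.4 eef_pos: [481.8, 129.8, 118.8] ft_force: [-0.5, 0.5, -3.8] 
time: 30.65 eef_pos: [481.9, 129.8, 118.4] ft_force: [-0.8, -0.2, -1.7] 
time: 30.9 eef_pos: [481.9, 129.8, 118.3] ft_force: [-1.9, -0.3, 4.7]
```

The guard seated at 118.3, the same height as at the grasp. I'll ease off the load and open.

```bash
python3 -m jog '[[0,0,-0.0007,0],[0,0,0,0]]' | egrep 'eef_p|ft_f' | tr '\n' ' '; echo
python3 -m jog '[[0,0,0,0],[0,0,0,0],[0,0,0,0],[0,0,0,0]]' 60
python3 -m jog '[[0,0,-0.005,0],[0,0,-0.01,0],[0,0,-0.02,0],[0,0,-0.03,0],[0,0,-0.04,0],[0,0,-0.05,0],[0,0,0,0],[0,0,0,0]]'|egrep 'eef_p|ft_f|^time'
```

```text
eef_pos: [481.9, 129.8, 118.4] ft_force: [-1.1, 0.2, 2.1] 
time: 31.65
eef_pos: [482.0, 129.9, 118.3]
ee_rot: [[0.991, -0.132, 0.0], [-0.132, -0.991, -0.0], [0.0, 0.0, -1.0]]
ft_force: [-0.5, -0.0, 0.9]
gripper_width: 51.1
time: 32.65
eef_pos: [481.4, 129.7, 273.2]
ft_force: [0.2, -0.1, -1.0]
```

Run:
```python
from h import *
fs=env.grab_frame("scene")
A=cv2.resize(fs["img"][100:220,290:430,::-1],None,fx=2.8,fy=2.8,interpolation=cv2.INTER_CUBIC)
B=cv2.resize(fs["img"][230:350,110:250,::-1],None,fx=2.8,fy=2.8,interpolation=cv2.INTER_CUBIC)
cv2.imwrite("pics/e1.png",np.hstack([A,B])); cv2.imwrite("pics/e_scene.png",fs["img"][:,:,::-1])
```

```text
(no output)
```

View pics/e1.png

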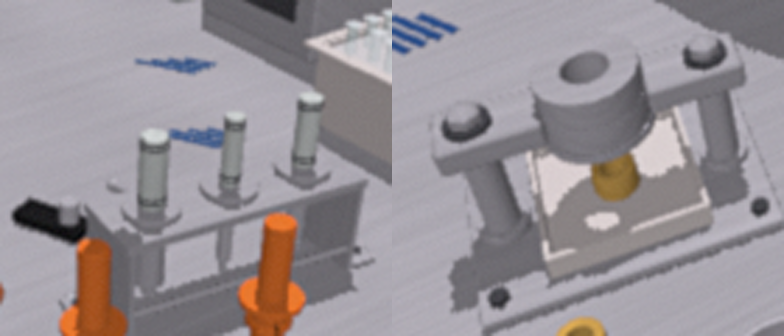

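The drift hangs home again at crop (153,165), matching its first appearance. The bush stands in the tray at (615,178), and the bore is empty. I'll step aside for a top-view check.

```bash
python3 -m jog '[[0,0.03,0,0],[0,0.05,0,0],[0,0.05,0,0],[0,0.05,0,0],[0,0.05,0,0],[0,0.05,0,0],[0,0.05,0,0],[0,0,0,0],[0,0,0,0],[0,0,0,0]]'|egrep 'eef_p|ft_f|^time'
python3 - <<'E'
from h import *
ft=env.grab_frame("top");fs=env.grab_frame("scene")
im=ft["img"].astype(int); roi=im[195:250,200:310]
m=((roi[:,:,1]-roi[:,:,0])>4)&(roi.min(2)>150)
n,l,st,c=cv2.connectedComponentsWithStats(m.astype(np.uint8))
for i in range(1,n):
    if st[i,4]>9: p=c[i]+[200,195]; print(np.round(p,2),st[i,4],np.round(plane(ft,*p,154),1))
for n,f in(("scene",fs),("top",ft)):
    o=cv2.imread(f"pics/{n}0.png")[:,:,::-1]; d=cv2.absdiff(o,f["img"]).max(2)
    v=f["img"][:,:,::-1].copy(); v[d>35]=(0,0,255); cv2.imwrite(f"pics/diff_{n}.png",v)
print(np.abs(env.observe()["joint_velocities"]).max())
E
```

```text
time: 33.95
eef_pos: [438.4, -196.1, 272.9]
ft_force: [-0.7, 0.1, -0.3]
[216.49 219.74] 35 [499.7 268.3 154. ]
[246.17 222.88] 24 [490.9 198.9 154. ]
[275.79 225.94] 52 [482.2 129.6 154. ]
0.005071082267138878
```

View pics/diff_top.png

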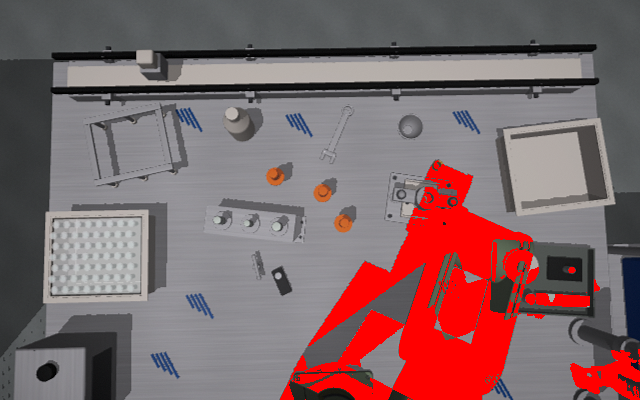

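View pics/diff_scene.png

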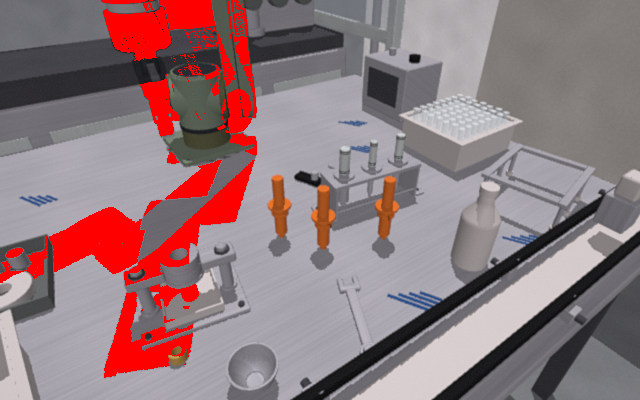

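Apart from the arm, its shadow and the bush, nothing has changed against the first pictures. The rack and its drifts, the orange ones, the spanner, bowl, bottle, clamp foot and tee nut all show no difference. The new bush at scene (177,355) lies only in shadow. Handing in.

Run:
```python
from station import env
print(env.close_job(), env.observe()["time"])
```

```text
the job is handed in; nothing more can be done
the job is handed in; nothing more can be done
```

The worn bush is out and standing in the white tray. The thickest drift is back, fully home, in the rack hole it came from, and I handed the job in at about 34 s of the 64 s allowed.

- **Pressing:** The bush slid at about 12–14 N and came free. I went on until the collar bore on the hub, with z stopped at 150.9 mm. The highest reading was about 17–18 N including the drift's weight, against the 35 N limit.
- **Return:** The guard seated at 118.3 mm, the same tool height as when I gripped the drift. After release its handle measured (482.2, 129.6), against (481.7, 129.8) at the start. The other two drifts measured within about 0.3 mm of where they were.
- **Other things on the table:** Comparing the last pictures with the first showed only the arm, its shadow and the bush changed. The new bush was in the arm's shadow, so I judged it unmoved by eye.
- **Disagreements:** The scene camera read about 2–3 mm off the top camera for the bore and the drift handle. I went by the top camera, and the drift entered the bore without side load. The gripper read about 20 mm closed on the 22 mm handle. I put that down to the pads giving and did not check further.

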